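# Open the finds locker past its hidden safety catch

## Robot

A 6-joint arm with a two-finger parallel gripper is mounted at the origin on the work surface. World frame = base frame: x ahead of the robot, y to its left, z up, the work surface at z = 0. Lengths are in m, angles in degrees, forces in N, time in s.
With the tool pointing down it reaches from about 0.375 to 0.825 m from the base axis. Payload 5.5 kg.
Tool frame: the origin (TCP) lies midway between the tips of the shut fingers; the grasp point (between the pads) lies 19 mm behind it (robot.pinch_z is the distance from the TCP to the grasp point, in m); z points along the fingers, y is the line along which they close (so a half turn about z gives the same grasp; the last joint's range is limited). The gripper opens to 85 mm and grips with 20 to 120 N. Pads are 22 mm wide; open, the fingers measure 114 mm over their backs; the gripper's body (76 mm by 85 mm) begins 54 mm behind the grasp point. The pads swing forward as they close: fully open they stand 13 mm farther back than shut.
Start: joints at [0, 17.962, -2.699, 69.339, 0, 90], TCP at [0.6, -0, 0.231] pointing down, gripper open.
Joint ranges: [-152.73, 152.73], [-39.44, 99.34], [-58.76, 71.6], [-118.89, 123.64], [-81.53, 83.1], [-180, 180]. Speed limits (degrees/s): [136.94, 136.94, 172.46, 180, 180, 180].

## Interface

Orientations are given as a 3x3 rotation matrix whose columns are the frame's x, y, z axes.
In Python, from station import robot gives the robot as it stands.
- The arm moves only by the tool drive_tool, never from a script. Its argument "series" is a list of rows, each a list of 7 numbers: the turn, a rotation vector about the tool's x, y, z in degrees, then the shift along the tool's x, y, z in m, then the gripper command: -1 is fully open, 1 is shut, values between are in proportion. A call has 1 to 12 rows; each row is the pose to reach, as a shift and turn from the pose commanded when the call began, along the tool's axes at that moment; what a row does not reach only later rows make up. A row lasts 1/12 s, in which the tool goes at most 41.7 mm and 7.16 degrees, less where a joint would pass 70% of its speed; a pose out of reach is approached as far as the arm can. A call with a gripper value outside its range is refused whole. The fingers move at their own pace and stop on an object; "newtons" is the grip in N (left out, the last holds). Time passes only in rows, so rows that repeat a pose let the fingers close. It gives the time, the measured TCP pose, the force, the opening and the grip force at its end, in the units of the state.
- robot.get_state(): the state, without advancing time (a new reading comes with each control period).
- robot.snapshot(name): name is "scene" or "side" or "wrist"; returns (picture, depth): 420x560x3 uint8, red, green, blue; 420x560 float32, m along the optical axis (not along the pixel's ray), 0 where there is no reading.
- robot.get_calibration(name): a dict with "vertical_fov" (degrees; the focal length in pixels is half the picture's height over the tangent of half this angle, whatever the lens; pixels are square), "cx", "cy" (the principal point, pixels), "distortion" ([k1, k2, p1, p2, k3] as OpenCV has them; the pictures are not rectified), "extrinsics" (4x4, takes a point from world to camera coordinates). Camera axes: x right, y up, looking along -z (the intrinsics and any distortion apply to the point x, -y, -z); pixel columns grow to the right and rows downward; lengths in m; the calibration is good to about 2 mm. A picture is of the moment at which its call begins: read the wrist's pose just before it. get_calibration takes no time and is no camera call; for the wrist camera it gives the pose at the moment of the call.
- robot.job_done(): hands the job in; it is judged then, once.
Trained networks look in the newest picture that a camera, given by its name, has taken for a name from the list of things; names that differ only in an ending like _2 or _b are one class to them, and where a whole thing is asked for, a point or a joint stands for the part that bears it (a point fixed in the world has none). Each returns a list of dicts, best first, with "confidence" (0 to 1); they miss things now and then, are a little off and sometimes report something else, mostly with a low value. They report only what shows in the picture. A call takes as long as a camera call.
- robot.search_frame(name, camera): "centre" ([x, y, z] in m, in world coordinates, good to about 4 mm: the middle of the surface that is visible of it).
- robot.trace(name, camera): "region" (420x560 bool, what is visible of it).
- robot.landmark_of(name, camera): "centre" ([x, y, z] in m, in world coordinates, good to about 4 mm: a listed point, or the origin of a listed thing).
The state is a dict: "time_s": time; "joint_pos": joint angles; "dq": joint speeds; "joint_efforts": joint torques, N m; "ee_pos": TCP position; "tcp_rot": TCP orientation; "force": force on the tool from outside, world axes, zero at the start; "ft_torque": the same for the moment, N m; "opening": opening from 0.0 (shut) to 1.0 (fully open); "gripper_force": force on a finger pad.
Only numpy, scipy, OpenCV 4.12 (cv2) and the standard library are available. Lean on these libraries where they do the work, as an engineer would, in place of code of your own. Each camera call takes 0.05 s, during which the arm holds its last target. There are 200 camera calls.

## Task

Open the grey finds locker. Pull its door out until the hidden safety catch stops it, then reach down through the gap behind the door's top edge, feel for the spring catch, hold it pressed down while drawing the door on past it, and swing the door wide open, nearly square to the locker's front. Let go, and leave the bottle, the jar and the potsherd undisturbed.

Things in the scene. Friction and masses are not known exactly. Their poses are not given: they have to be found in the camera images.
- locker: Grey sheet-steel locker, fixed to the table, 220 mm deep, 320 mm wide, 200 mm high. Origin: centre of its underside; z up; its front (the door) faces its own -x, the front plane of roof and side walls being at its x = -110 mm. Roof 12 mm thick, top at 200 mm, with a keeper bar hidden under its front edge.
- locker_hinge (a point): Point on the door's vertical hinge axis, at table height, in the locker's frame at x = -110 mm, y = +150 mm. The door's back face (the side towards the locker) lies in a plane through this axis.
- door (a joint): Door angle in rad: 0 closed, grows as the free (-y) edge swings out towards the locker's -x (clockwise from above), up to 1.75. Panel 15 mm thick, reaching 305 mm from the hinge axis, top edge at 200 mm, level with the roof. Stiff hinge (0.15 N m): it stays where it is left. The catch stops it somewhere between 0.2 and 0.65 rad.
- door_handle (a point): Upper end of the upright steel D-handle on the door's front: 14 mm round bar from 85 to 178 mm above the table, its axis 55 mm in front of the door's back face (40 mm off the front face) and 260 mm from the hinge axis. The point is on the bar's axis at 178 mm; an arm of the handle runs from there to the door; the steel tops out at 185 mm.
- catch (a joint): How far the hidden catch is pressed, in m: 0 at rest, 0.018 at its stop. A level steel arm 30 mm wide sticks out 113 mm from the door's back face into the locker and moves with the door; its flat top is 170 mm high. It slides straight down on a spring: 4 N to start, 8 to 10 N at 12 to 18 mm. Where it sits along the door differs each time: its middle is 120 to 220 mm from the hinge axis.
- roof_edge (a point): Middle of the top front edge of the locker's roof (200 mm high). The catch's hook, 16 mm tall at its inner end, bites behind a keeper bar under this edge when the gap between edge line and door back, at the catch, is 44 to 82 mm (differs each time); reach the catch down through this gap. Pressing it 10 mm frees it, 12 to 16 mm is safe; let go within the next 30 mm of travel, it bites again.
- bottle: Clear water bottle, 68 mm diameter, 210 mm high, standing on the table; origin at the centre of its foot. Not to be disturbed.
- jar: Amber jar with black cap, 72 mm diameter, 75 mm high, standing on the table at the left; origin at the centre of its foot. Not to be disturbed.
- sherd: Terracotta potsherd, about 72 x 95 x 25 mm, lying on a sheet of paper on the table; origin at its underside. Not to be disturbed.

How it is judged:
By the outcome, as a careful person would: the job done as asked, in the order asked, and still so for the second after the job is handed in, with the robot touching nothing.
It also fails if it takes over 56 s, if anything falls off the work surface, if the arm or the gripper's body presses on something with over 40 N, if the wrist force passes 120 N, or if a joint passes its speed limit or range.

## Working session

There is one attempt and no reset: what is moved stays moved. The work goes in short steps, Python scripts to look and compute and a tool call to move; the robot and the scene stay as the last step left them, time stands still between calls to the robot, and variables do not carry over. Pictures are saved under pics/ and viewed, at most 10 in all, crops included, and the job is handed in when it is done.

Besides the shell and the picture viewer there is one more tool, called after "Request:" by a JSON object that holds its "api" and its "payload". drive_tool: Moves the arm, as the interface text tells. Its arguments: {"type":"object","properties":{"series":{"type":"array"},"newtons":{"type":"number"}},"required":["series"]}

```bash
mkdir -p pics
cat > h.py <<'E'
import numpy as np, cv2
from station import robot
def snap(n,f=None):
    im,d=robot.snapshot(n)
    if f: cv2.imwrite('pics/'+f,im[:,:,::-1])
    return im,d,robot.get_calibration(n)
def cloud(d,c):
    h,w=d.shape; f=h/2/np.tan(np.radians(c['vertical_fov'])/2)
    K=np.array([[f,0,c['cx']],[0,f,c['cy']],[0,0,1]])
    u,v=np.meshgrid(np.arange(w),np.arange(h))
    p=cv2.undistortPoints(np.stack([u,v],-1).reshape(-1,1,2).astype(np.float64),K,np.array(c['distortion'],float)).reshape(h,w,2)
    P=np.stack([p[...,0]*d,-p[...,1]*d,-d],-1)
    E=np.linalg.inv(np.array(c['extrinsics']))
    return P@E[:3,:3].T+E[:3,3]
E
python3 - <<'E'
from h import *
np.set_printoptions(precision=4,suppress=True)
for n in ('scene','side'):
    im,d,c=snap(n,n+'0.png')
    np.savez(n+'0.npz',im=im,d=d,P=cloud(d,c))
    for t in ['locker','locker_hinge','door_handle','roof_edge','bottle','jar','sherd','door']:
        r=robot.landmark_of(t,n)[:2] if t!='door' else robot.search_frame(t,n)[:2]
        print(n,t,[(np.round(x['centre'],4).tolist(),round(x['confidence'],2)) for x in r])
print(robot.get_state())
E
```

```text
scene locker []
scene locker_hinge []
scene door_handle [([0.5877, -0.0264, 0.1746], 0.83), ([0.652, 0.082, 0.2012], 0.71)]
scene roof_edge [([0.648, 0.0803, 0.2], 0.98)]
scene bottle [([0.543, -0.3905, -0.0006], 0.81)]
scene jar [([0.5931, 0.4696, -0.0018], 0.65)]
scene sherd [([0.3365, -0.3793, -0.0046], 0.75), ([0.5874, -0.0244, 0.1746], 0.5)]
scene door [([0.641, 0.0759, 0.2], 0.85)]
side locker [([0.7668, 0.0834, -0.005], 0.63)]
side locker_hinge [([0.6497, 0.2303, 0.001], 0.97), ([0.5461, -0.3932, 0.001], 0.51)]
side door_handle [([0.5943, -0.029, 0.1755], 0.57)]
side roof_edge [([0.6541, 0.088, 0.1968], 0.6)]
side bottle [([0.5428, -0.3956, 0.0036], 0.83), ([0.6534, 0.085, 0.1971], 0.66)]
side jar [([0.5944, 0.4676, 0.0002], 0.69)]
side sherd [([0.3394, -0.3828, -0.0026], 0.62)]
side door [([0.6335, 0.0401, 0.1198], 0.64)]
{'time_s': 0.9, 'joint_pos': array([-0.0001, 17.9611, -2.6971, 69.3399,  0.0018, 89.9997]), 'dq': array([-0.0463, -0.0595,  0.0088,  0.0454,  0.0027, -0.0315]), 'joint_efforts': array([ -0.0003, -53.9447,  34.0051,   0.0014,  -0.0001,  -0.    ]), 'ee_pos': array([0.6   , 0.    , 0.2313]), 'tcp_rot': array([[-0.,  1.,  0.],
       [ 1.,  0.,  0.],
       [ 0.,  0., -1.]]), 'force': array([ 1.3638, -0.5683,  0.584 ]), 'ft_torque': array([ 0.0191, -0.0038, -0.0238]), 'gripper_force': 0.0, 'opening': 1.0035706698354825}
```

Run:
```python
import cv2,numpy as np
a=cv2.imread('pics/scene0.png');b=cv2.imread('pics/side0.png')
print(a.shape)
cv2.imwrite('pics/both.png',cv2.resize(np.vstack([a,b]),None,fx=.71,fy=.71))
```

```text
(420, 560, 3)
```

View pics/both.png

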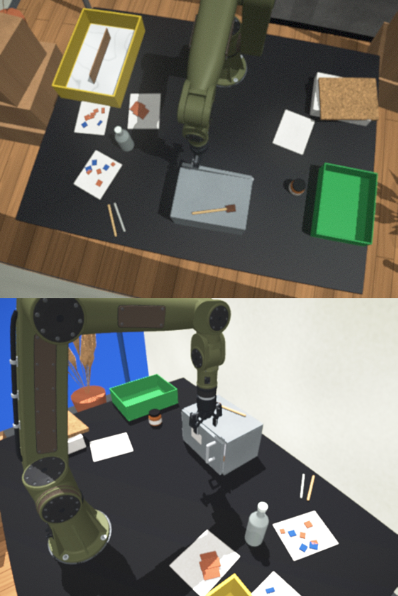

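The picture shows the locker at mid-table (scene about (210,197) in the composite) with the handle near its robot-side right corner, bottle at (123,138), sherd at (140,108) and jar at (297,185). Next I refine the locker pose from the depth.

Run:
```python
from h import *
for n in ('scene','side'):
    z=np.load(n+'0.npz');P=z['P'];
    m=(abs(P[...,2]-.2)<.008)&(P[...,0]>.6)&(P[...,0]<.95)&(P[...,1]>-.2)&(P[...,1]<.35)&(z['d']>0)
    q=P[m]; r=cv2.minAreaRect((q[:,:2]*1000).astype(np.float32)); print(n,m.sum(),r,q[:,2].mean())
    # front edge per y bin
    xs=[];ys=[]
    for y in np.arange(-.06,.23,.01):
        s=q[abs(q[:,1]-y)<.005]
        if len(s)>5: xs.append(np.percentile(s[:,0],2));ys.append(y)
    print(np.round(np.c_[ys,xs][::3],4).tolist(),np.polyfit(ys,xs,1))
    # door front face
    m=(P[...,2]>.03)&(P[...,2]<.17)&(abs(P[...,0]-.637)<.02)&(P[...,1]>-.06)&(P[...,1]<.22)
    f=P[m]; 
    if len(f)>50: 
        k=np.polyfit(f[:,1],f[:,0],1);print('front',len(f),k,np.std(f[:,0]-np.polyval(k,f[:,1])))
    m=(P[...,2]>.06)&(P[...,2]<.19)&(P[...,0]>.57)&(P[...,0]<.612)&(P[...,1]>-.08)&(P[...,1]<.02)
    f=P[m]; print('handle',len(f),np.round(f.mean(0),4) if len(f) else 0, np.round(np.percentile(f,[3,97],axis=0),4).tolist() if len(f) else 0)
```

```text
scene 7550 ((749.3206787109375, 82.96295928955078), (246.47378540039062, 321.6918029785156), 1.6945194005966187) 0.20034039424369576
[[-0.06, 0.6371], [-0.03, 0.6409], [0.0, 0.6398], [0.03, 0.6373], [0.06, 0.6369], [0.09, 0.6374], [0.12, 0.6373], [0.15, 0.6371], [0.18, 0.6362], [0.21, 0.6363]] [-0.02052327  0.64014662]
handle 5 [ 0.6052 -0.0356  0.1823] [[0.6, -0.0379, 0.1744], [0.6106, -0.0326, 0.1878]]
side 2998 ((751.7435913085938, 83.98180389404297), (246.84547424316406, 322.70928955078125), 1.3579378128051758) 0.1989663191241664
[[-0.06, 0.6343], [-0.03, 0.6348], [0.0, 0.6326], [0.03, 0.635], [0.06, 0.6333], [0.09, 0.6362], [0.12, 0.6597], [0.15, 0.7912], [0.18, 0.6326], [0.21, 0.6336]] [0.1440845  0.63984572]
front 1316 [-0.00232817  0.63273535] 0.001624054215223412
handle 150 [ 0.5935 -0.0327  0.1388] [[0.5852, -0.0368, 0.0847], [0.6093, -0.0262, 0.184]]
```

Request:
{"api": "drive_tool", "payload": {"series": [[0,0,-7,-0.01,-0.002,-0.01,-1],[0,0,-14,-0.02,-0.004,-0.02,-1],[0,0,-21,-0.03,-0.006,-0.03,-1],[0,0,-28,-0.03,-0.006,-0.04,-1],[0,0,-35,-0.03,-0.006,-0.04,-1],[0,0,-42,-0.03,-0.006,-0.04,-1],[0,0,-49,-0.03,-0.006,-0.04,-1],[0,0,-56,-0.03,-0.006,-0.04,-1],[0,0,-63,-0.03,-0.006,-0.04,-1],[0,0,-70,-0.03,-0.006,-0.04,-1],[0,0,-77,-0.03,-0.006,-0.04,-1],[0,0,-84,-0.03,-0.006,-0.04,-1]], "newtons": 40}}

```text
time_s: 1.9
ee_pos: [0.594, -0.03, 0.2713]
tcp_rot: [[-0.995, 0.099, 0.0], [0.099, 0.995, -0.0], [-0.0, 0.0, -1.0]]
force: [0.3, 0.3, -0.1]
opening: 0.999
gripper_force: 0.0
```

Request:
{"api": "drive_tool", "payload": {"series": [[0,0,-6,0,0,0,-1],[0,0,-6,0,0,0,-1]]}}

```text
time_s: 2.07
ee_pos: [0.594, -0.03, 0.2713]
tcp_rot: [[-1.0, -0.003, -0.0], [-0.003, 1.0, 0.0], [0.0, 0.0, -1.0]]
force: [0.4, -0.4, -0.0]
opening: 1.002
gripper_force: 0.0
```

Run:
```python
from h import *
np.set_printoptions(precision=4,suppress=True)
s=robot.get_state();print(s['joint_pos'],s['ee_pos'],s['tcp_rot'])
im,d,c=snap('wrist','w1.png');P=cloud(d,c);np.savez('w1.npz',P=P,d=d)
print('cam',np.linalg.inv(c['extrinsics'])[:3])
for n in ('wrist','side'):
  if n=='side': snap(n)
  for t in ['door_handle','roof_edge','locker_hinge']: print(n,t,[(np.round(x['centre'],4).tolist(),round(x['confidence'],2)) for x in robot.landmark_of(t,n)[:2]])
m=(P[...,2]>.165)&(P[...,2]<.19)&(P[...,0]>.57)&(P[...,0]<.63)&(P[...,1]>-.08)&(P[...,1]<.02)
print(m.sum(),np.percentile(P[m],[2,50,98],axis=0) if m.any() else 0)
```

```text
[-2.8916 16.7279  0.8154 74.0892  0.0015 -3.0381] [ 0.594  -0.03    0.2713] [[-1.     -0.0026 -0.    ]
 [-0.0026  1.      0.    ]
 [ 0.      0.     -1.    ]]
cam [[ 0.0031 -0.9507 -0.3102  0.5153]
 [ 1.      0.003   0.0008 -0.0296]
 [ 0.0002 -0.3102  0.9507  0.4124]]
wrist door_handle [([0.5918, -0.0251, 0.1801], 0.89)]
wrist roof_edge [([0.6504, 0.0837, 0.2034], 0.62)]
wrist locker_hinge [([0.6455, 0.2343, -0.0002], 0.86)]
side door_handle [([0.5928, -0.0273, 0.1754], 0.75)]
side roof_edge [([0.6546, 0.0852, 0.1977], 0.92)]
side locker_hinge [([0.6491, 0.2291, 0.0033], 0.83)]
1168 [[ 0.5871 -0.033   0.1683]
 [ 0.6059 -0.0266  0.1822]
 [ 0.6288 -0.0201  0.1846]]
```

View pics/w1.png

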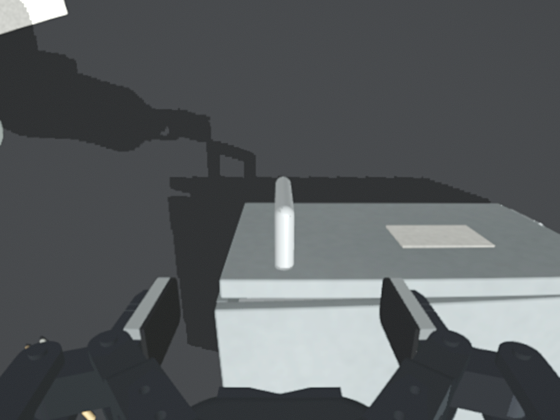

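The wrist view shows the handle at about (285,220), centred between the open fingers, with the door top strip at row 288. The handle measures (0.594, -0.027), which agrees with the networks. I descend and grip it.

Request:
{"api": "drive_tool", "payload": {"series": [[0,0,0,0,0.003,0.02,-1],[0,0,0,0,0.003,0.045,-1],[0,0,0,0,0.003,0.07,-1],[0,0,0,0,0.003,0.095,-1],[0,0,0,0,0.003,0.115,-1],[0,0,0,0,0.003,0.128,-1],[0,0,0,0,0.003,0.133,-1],[0,0,0,0,0.003,0.133,0.9],[0,0,0,0,0.003,0.133,0.9],[0,0,0,0,0.003,0.133,0.9],[0,0,0,0,0.003,0.133,0.9],[0,0,0,0,0.003,0.133,0.9]], "newtons": 40}}

```text
time_s: 3.47
ee_pos: [0.5948, -0.0271, 0.1394]
tcp_rot: [[-1.0, 0.0, 0.002], [0.0, 1.0, -0.0], [-0.002, -0.0, -1.0]]
force: [-0.0, -1.1, -0.5]
opening: 0.3
gripper_force: 0.0
```

Request:
{"api": "drive_tool", "payload": {"series": [[0,0,0,0,0,0,0.9],[0,0,0,0,0,0,0.9],[0,0,0,0,0,0,0.9],[0,0,0,0,0,0,0.9]]}}

```text
time_s: 3.8
ee_pos: [0.5946, -0.0269, 0.1392]
tcp_rot: [[-1.0, -0.0, 0.002], [-0.0, 1.0, 0.0], [-0.002, 0.0, -1.0]]
force: [-0.5, 1.6, 5.3]
opening: 0.149
gripper_force: 38.9
```

Request:
{"api": "drive_tool", "payload": {"series": [[0,0,1,0.0045,0.001,0,0.9],[0,0,2,0.009,0.0021,0,0.9],[0,0,4,0.0179,0.0045,0,0.9],[0,0,6,0.0267,0.0072,0,0.9],[0,0,8,0.0354,0.0102,0,0.9],[0,0,10,0.044,0.0135,0,0.9],[0,0,11,0.0482,0.0152,0,0.9],[0,0,11,0.0482,0.0152,0,0.9]]}}

```text
time_s: 4.47
ee_pos: [0.5452, -0.0117, 0.1392]
tcp_rot: [[-0.981, 0.192, 0.001], [0.192, 0.981, -0.0], [-0.001, -0.0, -1.0]]
force: [-1.1, -1.1, 5.4]
opening: 0.15
gripper_force: 39.3
```

Request:
{"api": "drive_tool", "payload": {"series": [[0,0,1,0.0045,0.001,0,0.9],[0,0,2,0.009,0.0021,0,0.9],[0,0,3,0.0135,0.0033,0,0.9],[0,0,3,0.0135,0.0033,0,0.9]]}}

```text
time_s: 4.8
ee_pos: [0.5328, -0.0061, 0.1391]
tcp_rot: [[-0.97, 0.244, 0.001], [0.244, 0.97, -0.001], [-0.001, -0.001, -1.0]]
force: [-0.7, -1.4, 7.4]
opening: 0.152
gripper_force: 39.5
```

Request:
{"api": "drive_tool", "payload": {"series": [[0,0,1,0.0045,0.001,0,0.9],[0,0,2,0.009,0.0021,0,0.9],[0,0,2,0.009,0.0021,0,0.9]]}}

```text
time_s: 5.05
ee_pos: [0.5246, -0.002, 0.1391]
tcp_rot: [[-0.961, 0.277, 0.001], [0.277, 0.961, -0.001], [-0.001, -0.001, -1.0]]
force: [-2.0, -1.3, 6.5]
opening: 0.152
gripper_force: 39.5
```

Request:
{"api": "drive_tool", "payload": {"series": [[0,0,1,0.0045,0.001,0,0.9],[0,0,2,0.009,0.0021,0,0.9],[0,0,2,0.009,0.0021,0,0.9]]}}

```text
time_s: 5.3
ee_pos: [0.5165, 0.0024, 0.1391]
tcp_rot: [[-0.951, 0.311, 0.001], [0.311, 0.951, -0.001], [-0.001, -0.001, -1.0]]
force: [-0.4, -3.0, 8.2]
opening: 0.153
gripper_force: 39.6
```

Request:
{"api": "drive_tool", "payload": {"series": [[0,0,1,0.0045,0.001,0,0.9],[0,0,2,0.009,0.0021,0,0.9],[0,0,2,0.009,0.0021,0,0.9]]}}

```text
time_s: 5.55
ee_pos: [0.5085, 0.0071, 0.1391]
tcp_rot: [[-0.939, 0.344, 0.001], [0.344, 0.939, -0.001], [-0.001, -0.001, -1.0]]
force: [-1.3, -2.3, 8.1]
opening: 0.15
gripper_force: 39.6
```

Request:
{"api": "drive_tool", "payload": {"series": [[0,0,1,0.0045,0.001,0,0.9],[0,0,2,0.009,0.0021,0,0.9],[0,0,2,0.009,0.0021,0,0.9]]}}

```text
time_s: 5.8
ee_pos: [0.5007, 0.0121, 0.1391]
tcp_rot: [[-0.926, 0.376, 0.0], [0.376, 0.926, -0.002], [-0.001, -0.001, -1.0]]
force: [-2.1, -1.9, 8.5]
opening: 0.151
gripper_force: 39.7
```

Request:
{"api": "drive_tool", "payload": {"series": [[0,0,1,0.0045,0.001,0,0.9],[0,0,2,0.009,0.0021,0,0.9],[0,0,2,0.009,0.0021,0,0.9]]}}

```text
time_s: 6.05
ee_pos: [0.4968, 0.0147, 0.1392]
tcp_rot: [[-0.912, 0.409, 0.007], [0.409, 0.912, -0.008], [-0.009, -0.004, -1.0]]
force: [10.5, -12.7, -1.8]
opening: 0.158
gripper_force: 39.8
```

The door stopped hard at about 23° (0.40 rad) with roughly 16 N. I relax, release, lift and look into the gap.

Request:
{"api": "drive_tool", "payload": {"series": [[0,0,-1,-0.0045,-0.001,0,0.9],[0,0,-1,-0.0045,-0.001,0,-0.3],[0,0,-1,-0.0045,-0.001,0,-0.3],[0,0,-1,-0.0045,-0.001,0,-0.3],[0,0,-1,-0.0045,-0.001,0,-0.3],[0,0,-1,-0.0045,-0.001,-0.01,-0.3],[0,0,-1,-0.0045,-0.001,-0.035,-0.3],[0,0,-1,-0.0045,-0.001,-0.07,-0.3],[0,0,-1,-0.0045,-0.001,-0.105,1],[0,0,-1,-0.03,0.02,-0.131,1],[0,0,-1,-0.06,0.04,-0.131,1],[0,0,-1,-0.09,0.06,-0.131,1]]}}

```text
time_s: 7.05
ee_pos: [0.6026, 0.0366, 0.2732]
tcp_rot: [[-0.92, 0.391, 0.006], [0.391, 0.921, 0.0], [-0.005, 0.003, -1.0]]
force: [-0.5, -0.4, -0.4]
opening: 0.086
gripper_force: 0.0
```

Request:
{"api": "drive_tool", "payload": {"series": [[0,0,0,-0.03,0.02,0,1],[0,0,0,-0.045,0.032,0,1],[0,0,0,-0.045,0.032,0,1]]}}

```text
time_s: 7.3
ee_pos: [0.6572, 0.0491, 0.2684]
tcp_rot: [[-0.921, 0.39, 0.0], [0.39, 0.921, 0.0], [-0.0, 0.001, -1.0]]
force: [-2.1, -0.1, -0.4]
opening: 0.002
gripper_force: 0.0
```

Run:
```python
from h import *
np.set_printoptions(precision=4,suppress=True)
s=robot.get_state();print(s['joint_pos'],s['ee_pos'],s['tcp_rot'],s['force'],s['opening'])
im,d,c=snap('wrist','w2.png');P=cloud(d,c);np.savez('w2.npz',P=P,d=d,im=im)
for n in ('wrist','scene','side'):
  if n!='wrist':
    _,d,c=snap(n,n+'2.png'); np.savez(n+'2.npz',d=d,P=cloud(d,c))
  for t in ['door_handle','roof_edge','locker_hinge']: print(n,t,[(np.round(x['centre'],4).tolist(),round(x['confidence'],2)) for x in robot.landmark_of(t,n)[:2]])
  for t in ['catch','door']:print(n,t,[(np.round(x['centre'],4).tolist(),round(x['confidence'],2)) for x in robot.search_frame(t,n)[:2]])
```

```text
[ 4.2619 24.0395 10.7319 76.6667  0.0246 27.219 ] [0.6572 0.0491 0.2684] [[-0.9208  0.39    0.0004]
 [ 0.39    0.9208  0.0005]
 [-0.0002  0.0006 -1.    ]] [-2.0544 -0.1223 -0.4216] 0.0018730986434945583
wrist door_handle [([0.4967, 0.0113, 0.1835], 0.96), ([0.646, 0.2334, -0.0001], 0.53)]
wrist roof_edge [([0.6514, 0.0817, 0.2052], 0.77)]
wrist locker_hinge [([0.6446, 0.2362, 0.0021], 0.74)]
wrist catch [([0.6222, 0.0608, 0.166], 0.92)]
wrist door [([0.5899, 0.0658, 0.1982], 0.62)]
scene door_handle []
scene roof_edge [([0.6501, 0.08, 0.2034], 0.95)]
scene locker_hinge []
scene catch []
scene door [([0.6086, 0.1347, 0.1783], 0.87)]
side door_handle [([0.4969, 0.0146, 0.1764], 0.58)]
side roof_edge [([0.6543, 0.0844, 0.2001], 0.98)]
side locker_hinge [([0.6533, 0.2307, 0.0011], 0.89)]
side catch [([0.6242, 0.0555, 0.1695], 0.58)]
side door []
```

View pics/w2.png

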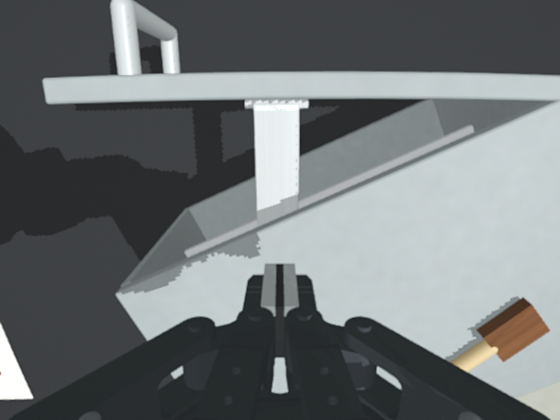

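The catch shows as the white arm at columns 255–300, rows 105–220, between the door's top edge (row about 90) and the roof's front edge. I'll compute its axis.

Run:
```python
from h import *
np.set_printoptions(precision=4,suppress=True)
z=np.load('w2.npz');P=z['P']
c=P[120:195,250:305].reshape(-1,3);c=c[abs(c[:,2]-.17)<.01]
print('catch',len(c),c.mean(0)); r=cv2.minAreaRect((c[:,:2]*1000).astype(np.float32));print(r)
# door top back edge & angle: points z~.2 in door strip
q=P[70:105,60:520].reshape(-1,3);q=q[abs(q[:,2]-.2)<.006];q=q[q[:,0]<.68]
r=cv2.minAreaRect((q[:,:2]*1000).astype(np.float32));print('doortop',len(q),r,q[:,2].mean())
print(cv2.boxPoints(r))
H=np.array([.651,.231])
vx,vy,x0,y0=cv2.fitLine((q[:,:2]).astype(np.float32),cv2.DIST_HUBER,0,.001,.001).ravel()
th=np.arctan2(abs(vx),abs(vy));print('theta',th,np.degrees(th))
t=np.array([-np.sin(th),-np.cos(th)]);n=np.array([np.cos(th),-np.sin(th)])
print('top n-range',np.percentile((q[:,:2]-H)@n,[3,97]),'r-range',np.percentile((q[:,:2]-H)@t,[1,99]))
C=c[:,:2]-H;print('catch r',np.percentile(C@t,[3,50,97]),'n',np.percentile(C@n,[3,97]))
g=P[100:300,100:520].reshape(-1,3);g=g[abs(g[:,2]-.2)<.004]
print('side handle/landmark done')
for n_ in('scene',):
    S=np.load(n_+'2.npz')['P'].reshape(-1,3);S=S[(abs(S[:,2]-.2)<.006)&(S[:,0]>.6)&(S[:,0]<.72)&(S[:,1]>-.07)&(S[:,1]<.0)]
    print('edge x',[round(float(np.percentile(S[abs(S[:,1]-y)<.006][:,0],3)),4) for y in(-.05,-.03,-.01)])
```

```text
catch 3258 [0.6176 0.0631 0.1688]
((618.2786254882812, 62.60702133178711), (29.8439884185791, 51.742271423339844), 67.74054718017578)
doortop 12475 ((578.1728515625, 88.1881103515625), (273.47979736328125, 15.496631622314453), 67.44889831542969) 0.19866307999513666
[[518.5762 -35.1248]
 [532.888  -41.0679]
 [637.7695 211.501 ]
 [623.4577 217.4441]]
theta 0.39349335 22.545507
top n-range [-0.0195 -0.0054] r-range [0.0277 0.2914]
catch r [0.1539 0.1679 0.182 ] n [0.0099 0.0584]
side handle/landmark done
edge x [0.656, 0.6558, 0.6545]
```

Request:
{"api": "drive_tool", "payload": {"series": [[0,0,0,0.03,-0.001,0,1],[0,0,0,0.063,-0.003,0,1],[0,0,0,0.063,-0.003,0.02,1],[0,0,0,0.063,-0.003,0.04,1],[0,0,0,0.063,-0.003,0.06,1],[0,0,0,0.063,-0.003,0.075,1],[0,0,0,0.063,-0.003,0.083,1],[0,0,0,0.063,-0.003,0.083,1]]}}

```text
time_s: 8.87
ee_pos: [0.5938, 0.0697, 0.1844]
tcp_rot: [[-0.921, 0.391, -0.003], [0.391, 0.921, -0.0], [0.003, -0.002, -1.0]]
force: [-0.8, 0.2, 0.6]
opening: 0.002
gripper_force: 0.0
```

Request:
{"api": "drive_tool", "payload": {"series": [[0,0,0,0,0,0.004,1],[0,0,0,0,0,0.008,1],[0,0,0,0,0,0.012,1],[0,0,0,0,0,0.012,1]]}}

```text
time_s: 9.2
ee_pos: [0.5951, 0.0698, 0.174]
tcp_rot: [[-0.92, 0.391, -0.0], [0.391, 0.92, 0.0], [0.0, -0.0, -1.0]]
force: [-1.3, -0.6, -0.1]
opening: 0.002
gripper_force: 0.0
```

Request:
{"api": "drive_tool", "payload": {"series": [[0,0,0,0,0,0.003,1],[0,0,0,0,0,0.006,1],[0,0,0,0,0,0.006,1]]}}

```text
time_s: 9.45
ee_pos: [0.5955, 0.0699, 0.1684]
tcp_rot: [[-0.92, 0.391, 0.001], [0.391, 0.92, 0.0], [-0.001, 0.0, -1.0]]
force: [-0.5, -0.0, 3.7]
opening: 0.002
gripper_force: 1.9
```

Felt the catch at z≈0.169 (3.7 N). Press it about 14 mm.

Request:
{"api": "drive_tool", "payload": {"series": [[0,0,0,0,0,0.004,1],[0,0,0,0,0,0.008,1],[0,0,0,0,0,0.011,1],[0,0,0,0,0,0.013,1],[0,0,0,0,0,0.013,1]]}}

```text
time_s: 9.87
ee_pos: [0.5958, 0.0698, 0.1563]
tcp_rot: [[-0.92, 0.391, 0.002], [0.391, 0.92, -0.0], [-0.002, 0.001, -1.0]]
force: [-0.9, -0.6, 8.2]
opening: 0.002
gripper_force: 3.9
```

Request:
{"api": "drive_tool", "payload": {"series": [[0,0,0,0.002,0,0,1],[0,0,0,0.004,0,0,1],[0,0,1,0.007,0,0,1],[0,0,2,0.01,0,0,1],[0,0,3,0.013,0,0,1],[0,0,4,0.016,0,0,1],[0,0,4,0.016,0,0,1]]}}

```text
time_s: 10.45
ee_pos: [0.5808, 0.0755, 0.1567]
tcp_rot: [[-0.891, 0.455, 0.002], [0.455, 0.891, -0.001], [-0.003, -0.0, -1.0]]
force: [-2.2, -2.2, 7.0]
opening: 0.001
gripper_force: 3.9
```

Run:
```python
from h import *
np.set_printoptions(precision=4,suppress=True)
z=None
im,d,c=snap('wrist','w3.png');P=cloud(d,c)
for t in ['catch','door']:print(t,[(np.round(x['centre'],4).tolist(),round(x['confidence'],2)) for x in robot.search_frame(t,'wrist')[:2]])
r=robot.trace('door','wrist')
if r:
    q=P[r[0]['region']];q=q[abs(q[:,2]-.199)<.006]
    vx,vy,x0,y0=cv2.fitLine((q[:,:2]).astype(np.float32),cv2.DIST_HUBER,0,.001,.001).ravel()
    print('theta',np.degrees(np.arctan2(abs(vx),abs(vy))),len(q))
print(robot.landmark_of('door_handle','wrist')[:1])
```

```text
catch [([0.631, 0.05, 0.1547], 0.86)]
door [([0.554, 0.0811, 0.1763], 0.86)]
theta 27.938478 25319
[{'centre': [0.4788, 0.0287, 0.183], 'confidence': 0.72}]
```

View pics/w3.png

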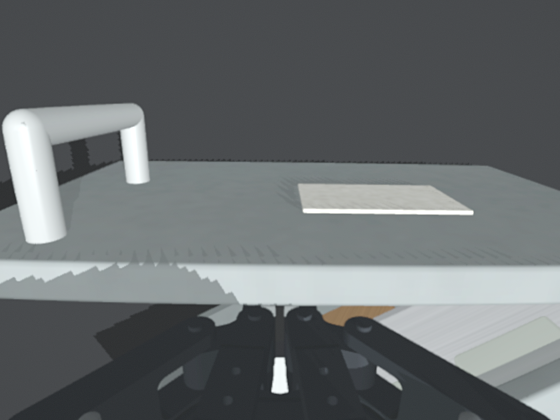

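The wrist view shows the door top edge (row about 265) moved out to about 28°, with the fingers behind it on the catch, which is still pressed (its top at z≈0.155). I continue along the arc with the catch held.

Request:
{"api": "drive_tool", "payload": {"series": [[0,0,1,0.003,0,0,1],[0,0,3,0.0088,-0.0003,0,1],[0,0,5,0.0147,-0.0002,0,1],[0,0,7,0.0206,0,0,1],[0,0,9,0.0264,0.0005,0,1],[0,0,11,0.0322,0.0012,0,1],[0,0,13,0.038,0.0021,0,1],[0,0,15,0.0438,0.0031,0,1],[0,0,15,0.0438,0.0031,0,1]]}}

```text
time_s: 11.45
ee_pos: [0.5421, 0.0985, 0.1564]
tcp_rot: [[-0.742, 0.67, 0.0], [0.67, 0.742, -0.001], [-0.001, -0.001, -1.0]]
force: [-2.4, -2.3, 7.4]
opening: -0.001
gripper_force: 3.9
```

Request:
{"api": "drive_tool", "payload": {"series": [[0,0,0,0,0,-0.008,1],[0,0,0,0,0,-0.016,1],[0,0,0,0,0,-0.022,1],[0,0,3,0.0088,-0.0003,-0.022,1],[0,0,6,0.0176,-0.0001,-0.022,1],[0,0,9,0.0264,0.0005,-0.022,1],[0,0,12,0.0351,0.0016,-0.022,1],[0,0,15,0.0438,0.0031,-0.022,1],[0,0,18,0.0524,0.0051,-0.022,1],[0,0,21,0.0609,0.0076,-0.022,1],[0,0,24,0.0692,0.0105,-0.022,1],[0,0,27,0.0774,0.0138,-0.022,1]]}}

```text
time_s: 12.45
ee_pos: [0.4943, 0.1608, 0.1774]
tcp_rot: [[-0.356, 0.935, 0.0], [0.935, 0.356, -0.001], [-0.001, -0.0, -1.0]]
force: [0.1, -1.7, -0.3]
opening: 0.002
gripper_force: 0.6
```

Request:
{"api": "drive_tool", "payload": {"series": [[0,0,3,0.0088,-0.0003,0,1],[0,0,6,0.0176,-0.0001,0,1],[0,0,9,0.0264,0.0005,0,1],[0,0,11,0.0322,0.0012,0,1],[0,0,13,0.038,0.0021,0,1],[0,0,14,0.0409,0.0026,0,1],[0,0,14,0.0409,0.0026,0,1],[0,0,14,0.0409,0.0026,0,1]]}}

```text
time_s: 13.12
ee_pos: [0.4823, 0.2, 0.1773]
tcp_rot: [[-0.123, 0.992, 0.0], [0.992, 0.123, 0.0], [0.0, 0.0, -1.0]]
force: [0.3, 0.2, 1.1]
opening: 0.001
gripper_force: 0.0
```

```bash
cat > m.py <<'E'
from h import *
np.set_printoptions(precision=4,suppress=True)
import sys
s=robot.get_state();print(s['time_s'],s['joint_pos'],s['ee_pos'],s['force'])
for n in('side','scene','wrist'):
    im,d,c=snap(n,n+sys.argv[1]+'.png');P=cloud(d,c)
    r=robot.trace('door',n)
    if r:
        q=P[r[0]['region']];q=q[(abs(q[:,2]-.199)<.006)&(q[:,0]<.66)]
        if len(q)>30:
            vx,vy,x0,y0=cv2.fitLine((q[:,:2]).astype(np.float32),cv2.DIST_HUBER,0,.001,.001).ravel()
            print(n,'theta',np.degrees(np.arctan2(abs(vx),abs(vy)))*1,vx,vy,len(q))
    print(n,[(t,np.round(x['centre'],4).tolist(),round(x['confidence'],2)) for t in('door_handle','bottle','jar','sherd') for x in robot.landmark_of(t,n)[:1]])
E
python3 m.py 4
```

```text
13.1167 [ 22.5168  11.2893 -18.5983  60.1079   0.005  105.4595] [0.4823 0.2    0.1773] [0.3191 0.218  1.0856]
side theta 82.76639 0.992041 0.12591517 267
side [('door_handle', [0.3825, 0.2545, 0.1746], 0.62), ('bottle', [0.5428, -0.3959, 0.002], 0.75), ('jar', [0.5938, 0.4689, 0.0008], 0.45), ('sherd', [0.3399, -0.3859, -0.0049], 0.64)]
scene theta 83.43133 0.9934355 0.11439387 206
scene [('door_handle', [0.3786, 0.2556, 0.1777], 0.63), ('bottle', [0.5429, -0.3944, 0.0027], 0.91), ('jar', [0.5921, 0.4683, 0.0005], 0.73), ('sherd', [0.3347, -0.3808, -0.0031], 0.84)]
wrist theta 82.73337 0.9919683 0.12648691 21644
wrist [('door_handle', [0.3805, 0.257, 0.1816], 0.57), ('sherd', [0.7611, 0.0882, 0.0034], 0.41)]
```

Request:
{"api": "drive_tool", "payload": {"series": [[0,0,2,0.0059,-0.0002,0,1],[0,0,4,0.0117,-0.0003,0,1],[0,0,5,0.0147,-0.0002,0,1],[0,0,5,0.0155,-0.0002,0,1],[0,0,5,0.0155,-0.0002,0,1],[0,0,5,0.008,0,-0.002,1],[0,0,5,-0.005,0,-0.02,1],[0,0,5,-0.01,0,-0.05,1],[0,0,5,-0.02,0,-0.085,1],[0,0,5,-0.05,0,-0.12,1],[0,0,5,-0.08,0,-0.14,1],[0,0,5,-0.08,0,-0.14,1]]}}

```text
time_s: 15.02
ee_pos: [0.4945, 0.1164, 0.323]
tcp_rot: [[-0.031, 0.999, 0.008], [1.0, 0.031, -0.001], [-0.001, 0.008, -1.0]]
force: [0.3, 0.3, -0.4]
opening: -0.003
gripper_force: 0.0
```

```bash
python3 m.py 5
```

```text
15.0167 [ 13.3425   6.3126  -5.3939  77.8319  -0.1567 101.5552] [0.4945 0.1164 0.323 ] [ 0.2904  0.2985 -0.3661]
side theta 87.65719 0.9991641 0.040878404 348
side [('door_handle', [0.3885, 0.2774, 0.1758], 0.95), ('bottle', [0.6535, 0.0846, 0.201], 0.62), ('jar', [0.5942, 0.47, 0.001], 0.64), ('sherd', [0.3403, -0.3849, -0.0036], 0.92)]
scene theta 87.64043 0.9991521 0.04117061 378
scene [('door_handle', [0.384, 0.2803, 0.1756], 0.94), ('bottle', [0.5424, -0.3949, 0.0025], 0.77), ('jar', [0.593, 0.4705, -0.0016], 0.93), ('sherd', [0.3388, -0.3812, -0.004], 0.82)]
wrist theta 87.86274 0.99930435 0.03729354 10325
wrist []
```

View pics/side5.png

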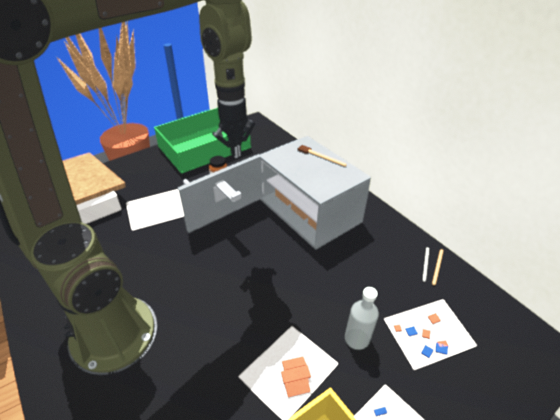

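The side view shows the door standing open at about 87.7° with the catch on its back at (228,188). The gripper is clear above it, and the bottle (362,318), jar and sherd are where they were.

```bash
python3 -c "
from station import robot
print(robot.job_done())"
```

```text
the job is handed in; nothing more can be done
None
```

The locker door is open at about 87.7° (nearly square), the catch was felt, pressed and held until the door had passed it, the gripper has let go and is clear, and the bottle, jar and potsherd did not move; I handed the job in at about 15 s.

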